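Lock the quick stop into the jig channel

TASK

Take the spring-footed quick stop (the one with the flat wing grip) out of the wooden stand and put it into the slot of the aluminium channel on the tambourine jig, level with the two index tabs. With its nut lying along the slot, push it gently down against its spring until the nut is under the channel lips, give it a quarter turn either way, let it rise so that its grooves catch the lips, and let go. The channel lies loosely in its bed, so feel for the slot and never force it; leave the tambourine in its nest, the plain round-knobbed pin and the jingle box where they are.

Things in the scene. Friction and masses are not known exactly. Their poses are not given: they have to be found in the camera images.
- stop: Quick stop, about 120 g, upright, z up; origin at the centre of its steel nut's underside. Nut 34 mm long (own x), 14 wide (own y), plate z 0-6 mm; over it a middle block (|x| < 6.5) and two end teeth (|x| 12.5-17) up to z 10 leave two grooves across the top, 6 wide, 4 deep. Stem 12 mm thick, z 10-40. It starts in either bore of the stand, nut on the stand's top, yawed up to 0.6 rad from it.
- stop_wing (a point): Middle of the stop's black wing grip, on the stem's axis 53 mm above the nut's underside. The wing is a flat bar 44 mm long along the nut's length (own x), 14 mm thick (own y, grip across it), 26 mm high.
- stop_foot (a point): Lower end of the stop's sprung foot at its full reach: 23.5 mm below the nut's underside (this point stays there when the foot gives). Foot round, 12 mm across. It can be pushed up 16 mm into the stop: it begins to give at about 4 N, takes about 10.5 N at the end and then stops hard.
- stand: Wooden parts stand 70 (x) x 150 (y) x 32 mm high, fixed; origin at the centre of its underside. Two bores about 15.5 mm wide at y = +-40 mm, 28 mm deep; one holds the quick stop, the other the plain pin.
- jig: Tambourine jig: fixed plywood board 380 (x) x 200 (y) x 10 mm; origin at the centre of its underside. Its x runs along the aluminium channel (x -180 to 10 mm, capped ends, 45 wide over all, top at z = 42, inner floor at z = 13 mm). A stop locked in it has its nut across the slot, underside at z = 28.5 mm; to turn freely the underside must be below z = 24; at z = 20.5 the foot stops hard.
- station (a point): Level with the two index tabs: point at jig x = -80 mm on the BOARD's centre line (y = 0), at the channel top (z = 42 mm); axes as the jig's. The channel has side play: its slot's centre line lies a hidden 0 to 9 mm to either side (y) of this point; it slides only if pushed by over about 20 N. Tabs: steel, 6 mm thick, top z = 40, at y = +-40 mm.
- lip_edge (a point): Height of the lower rim of the channel's lips: jig z = 34.5 mm, under the station (board's centre line, not the true slot centre). The slot is 16 mm wide; each lip is a plate 3 mm thick with an edge 3 mm thick hanging beside the slot down to this height; below them the channel is 39 mm wide inside. Over 30 N from the stop bends the lips.
- tambourine: Cream tambourine 160 mm across, 45 mm high, lying loose in the jig's nest of four studs at jig x = 100 mm; origin at the centre of its underside. To be left alone.
- pin: Plain pin with a round black knob 30 mm across, top 66 mm over the stand's top, in the other bore; origin at the height of the stand's top. To be left alone.
- jinglebox: Grey open box 120 x 100 x 40 mm of steel jingles, on the table; origin at the centre of its underside. To be left alone.
Things that resemble listed ones, but are neither listed nor needed, are in the scene too. Leave any orange or turquoise look-alike of the stop alone.

How it is judged:
By the outcome, as a careful person would: the job done as asked, in the order asked, and still so for the second after the job is handed in, with the robot touching nothing.
It also fails if it takes over 64 s, if anything falls off the work surface, if the arm or the gripper's body presses on something with over 40 N, if the wrist force passes 120 N, or if a joint passes its speed limit or range.

ROBOT

A 6-joint arm with a two-finger parallel gripper is mounted at the origin on the work surface. World frame = base frame: x ahead of the robot, y to its left, z up, the work surface at z = 0. Lengths are in m, angles in rad, forces in N, time in s.
With the tool pointing down it reaches from about 0.35 to 0.775 m from the base axis. Payload 7.3 kg.
Tool frame: the origin (TCP) lies on the centre line of the jaws, within the pads' length; the fingertips stand 11 mm ahead of it and the grasp point (between the pads) lies 8 mm behind it; y points along the fingers, z is the direction in which the jaws open and shut, and the axes are right-handed (so a half turn about y gives the same grasp; the last joint's range is limited). The gripper opens to 92 mm and grips with 3 to 60 N. Pads are 19 mm wide; open, the fingers measure 130 mm over their backs; the gripper's body (75 mm by 190 mm) begins 47 mm behind the grasp point.
Start: joints at [0.986, 0.342, 1.524, -0, 1.275, -0.146], TCP at [0.223, 0.475, 0.238] pointing down, gripper open.
Joint ranges: [-2.53, 2.53], [-0.77, 2.02], [0.04, 2.7], [-1, 4.14], [0.28, 2.66], [-3.11, 3.11]. Speed limits (rad/s): [2.57, 2.57, 3.14, 3.14, 3.14, 3.14].

INTERFACE

Orientations are given as [roll, pitch, yaw] about the fixed x, y, z axes, in that order (R = Rz(yaw) Ry(pitch) Rx(roll)).
In Python, from cell import robot, cams gives the robot as it stands.
- The arm moves only by the tool apply_moves, never from a script. Its argument "plan" is a list of rows, each a list of 7 numbers: the shift along the tool's x, y, z in m, then the turn, a rotation vector about the tool's x, y, z in degrees, then the gripper command: -1 is fully open, 1 is shut, values between are in proportion. A call has exactly 5 rows; each row is the pose to reach, as a shift and turn from the pose commanded when the call began, along the tool's axes at that moment; what a row does not reach only later rows make up. A row lasts 1/8 s, in which the tool goes at most 62.5 mm and 10.7 degrees, less where a joint would pass 70% of its speed; a pose out of reach is approached as far as the arm can. A call with a gripper value outside its range is refused whole. The fingers move at their own pace and stop on an object; "squeeze" is the grip in N (left out, the last holds). Time passes only in rows, so rows that repeat a pose let the fingers close, or fill a call up. It gives the time, the measured TCP pose, the force and the opening at its end, in the units of the state.
- robot.observe(): the state, without advancing time (a new reading comes with each control period).
- cams.read_camera(name): name is "scene" or "top" or "wrist"; returns the picture (400x640x3 uint8, blue, green, red); there is no depth.
- cams.calibration(name): a dict with "fx", "fy", "cx", "cy" (pixels), "extrinsics" (4x4, takes a point from world to camera coordinates); the wrist camera has in their place "T_tool_cam" (4x4, takes a point from camera to tool coordinates, whose origin is the TCP and whose axes are the tool frame's). Camera axes: x right, y up, looking along -z (the intrinsics and any distortion apply to the point x, -y, -z); pixel columns grow to the right and rows downward; lengths in m; the calibration is good to about 2 mm. A picture is of the moment at which its call begins: read the wrist's pose just before it. calibration takes no time and is no camera call.
- robot.hand_in(): hands the job in, once; it reports no verdict.
The state is a dict: "time": time; "qpos": joint angles; "qvel": joint speeds; "joint_efforts": joint torques, N m; "tool_pos": TCP position; "tool_rot": TCP orientation; "contact_force": force on the tool from outside, world axes, zero at the start; "torque": the same for the moment, N m; "opening": finger opening in m.
Only numpy, scipy, OpenCV 4.12 (cv2) and the standard library are available. Lean on these libraries where they do the work, as an engineer would, in place of code of your own. Each camera call takes 0.05 s, during which the arm holds its last target. There are 200 camera calls.

## Working session

There is one attempt and no reset: what is moved stays moved. The work goes in short steps, Python scripts to look and compute and a tool call to move; the robot and the scene stay as the last step left them, time stands still between calls to the robot, and variables do not carry over. Pictures are saved under pics/ and viewed, about 8 in all and at most 12, crops included, and the job is handed in when it is done.

Besides the shell and the picture viewer there is one more tool, called after ">>>" in YAML: its name, and indented under it one key for each argument. apply_moves: Moves the arm, as the interface text tells. Its arguments: {"type":"object","properties":{"plan":{"type":"array","items":{"type":"array","items":{"type":"number"}}},"squeeze":{"type":"number"}},"required":["plan"]}

```bash
mkdir -p pics; ls; cat > h.py <<'E'
import numpy as np, cv2
from cell import robot, cams
from scipy.spatial.transform import Rotation as R
def tool():
    s=robot.observe(); T=np.eye(4); T[:3,:3]=R.from_euler('xyz',s['tool_rot']).as_matrix(); T[:3,3]=s['tool_pos']; return T
def ray(cam,T,u,v):
    c=cams.calibration(cam)
    M=T@np.array(c['T_tool_cam']) if cam=='wrist' else np.linalg.inv(np.array(c['extrinsics']))
    d=M[:3,:3]@np.array([(u-c['cx'])/c['fx'],-(v-c['cy'])/c['fy'],-1]); return M[:3,3],d
def atz(cam,T,u,v,z):
    o,d=ray(cam,T,u,v); return o+d*(z-o[2])/d[2]
def proj(cam,T,p):
    c=cams.calibration(cam)
    M=np.linalg.inv(T@np.array(c['T_tool_cam'])) if cam=='wrist' else np.array(c['extrinsics'])
    q=M@np.append(p,1); return c['cx']+c['fx']*q[0]/-q[2], c['cy']+c['fy']*q[1]/q[2]
E
python3 - <<'E'
from h import *
print(robot.observe())
for n in ['scene','top','wrist']:
    im=cams.read_camera(n); cv2.imwrite(f'pics/{n}0.png',im); print(n,cams.calibration(n))
a=[cv2.imread(f'pics/{n}0.png') for n in ['top','scene']]
E
```

```text
pics
{'time': 0.0, 'qpos': array([ 9.86010096e-01,  3.42729818e-01,  1.52499588e+00, -1.18659608e-05,
        1.27540882e+00, -1.45986885e-01]), 'qvel': array([ 8.83425484e-05,  9.77668083e-05, -4.63665467e-04, -3.95181435e-04,
       -2.38318255e-04,  3.74577405e-04]), 'joint_efforts': array([-2.58349050e-03, -4.31266594e+01, -2.44199646e+01,  7.14870170e-02,
        5.63182938e-02, -1.96111473e-04]), 'tool_pos': array([0.22280999, 0.47494954, 0.23704865]), 'tool_rot': array([-1.57232345e+00,  2.13068302e-04, -4.38796046e-01]), 'contact_force': array([ 0.22472798, -1.24629225,  0.51121144]), 'torque': array([ 0.01745405,  0.02564243, -0.04311157]), 'opening': 0.09196236573525099}
scene {'fx': 408.0652561120481, 'fy': 408.0652561120481, 'cx': 315.1981035626634, 'cy': 206.38671182317395, 'extrinsics': array([[ 0.85471393,  0.51904281,  0.00765821, -0.44275992],
       [-0.40590465,  0.65906624,  0.63314541,  0.19780258],
       [ 0.32358231, -0.5442667 ,  0.77399499, -1.19306901],
       [ 0.        ,  0.        ,  0.        ,  1.        ]])}
top {'fx': 495.8594737375471, 'fy': 495.8594737375471, 'cx': 317.05633620683244, 'cy': 192.89840932417852, 'extrinsics': array([[-0.02484973, -0.99969046, -0.00121395, -0.04821063],
       [ 0.98673905, -0.02472259,  0.16042085, -0.52990013],
       [-0.1604012 ,  0.00278856,  0.98704796, -0.91488242],
       [ 0.        ,  0.        ,  0.        ,  1.        ]])}
wrist {'fx': 298.71842833408766, 'fy': 298.71842833408766, 'cx': 322.7452989701227, 'cy': 200.98433436426456, 'T_tool_cam': array([[ 2.01764868e-04, -9.65839246e-01, -2.59141874e-01,
        -6.90668025e-02],
       [ 7.92697676e-04,  2.59141952e-01, -9.65838920e-01,
        -1.46802443e-01],
       [ 9.99999665e-01, -1.05487993e-05,  8.17904267e-04,
         5.70821018e-04],
       [ 0.00000000e+00,  0.00000000e+00,  0.00000000e+00,
         1.00000000e+00]])}
```

View pics/top0.png

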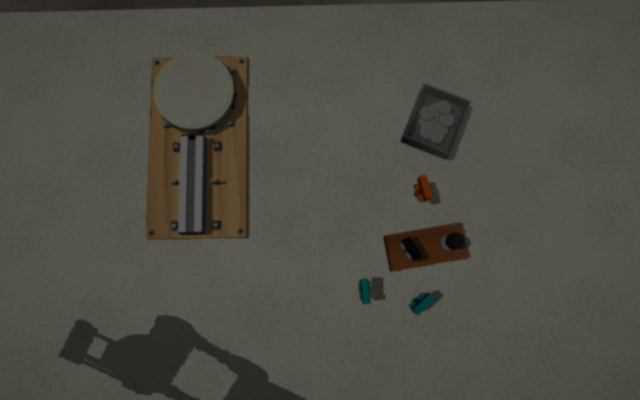

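View pics/scene0.png

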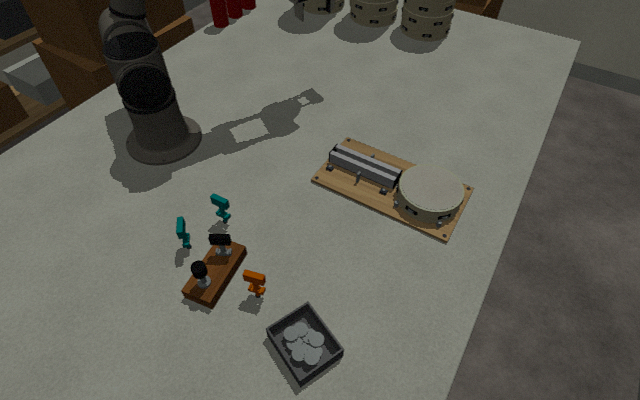

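The black flat-wing part in the stand at top (413,248) fits the description of the stop. The round knob at (455,241) is the plain pin. The orange part at (424,188) and the turquoise ones at (365,291) and (421,302) are look-alikes. I'll confirm with an enlarged crop.

```bash
python3 - <<'E'
from h import *
im=cv2.imread('pics/top0.png')
a=cv2.resize(im[215:280,375:475],None,fx=6,fy=6,interpolation=cv2.INTER_CUBIC)
b=cv2.resize(im[125:245,140:255],None,fx=4.8,fy=4.8,interpolation=cv2.INTER_CUBIC)[:390]
b=cv2.resize(im[130:240,140:255],(230,220),interpolation=cv2.INTER_CUBIC)
a=np.clip(a*1.8,0,255).astype('uint8'); cv2.imwrite('pics/stand.png',a)
T=None
for n,p,z in [('wing',(413,248),.032+.066),('knob',(455,241),.09)]: print(n,atz('top',T,*p,z))
for p in [(384,237),(461,223),(469,257),(391,271)]: print('stand',atz('top',T,*p,.032 if 1 else 0))
for p in [(152,57),(248,57),(247,238),(146,238)]: print('jig',atz('top',T,*p,.01))
for p in [(176,182),(217,182)]: print('tab',atz('top',T,*p,.04))
E
```

```text
wing [ 0.41560766 -0.23005533  0.098     ]
knob [ 0.42664913 -0.30809356  0.09      ]
stand [ 0.44106523 -0.18813994  0.032     ]
stand [ 0.46436309 -0.33820275  0.032     ]
stand [ 0.39884848 -0.34883468  0.032     ]
stand [ 0.37613237 -0.19845626  0.032     ]
jig [0.83047633 0.2765609  0.01      ]
jig [0.82537286 0.07573584 0.01      ]
jig [0.44734945 0.07865435 0.01      ]
jig [0.45231141 0.2775857  0.01      ]
tab [0.55731302 0.2122425  0.04      ]
tab [0.55531346 0.13252285 0.04      ]
```

View pics/stand.png

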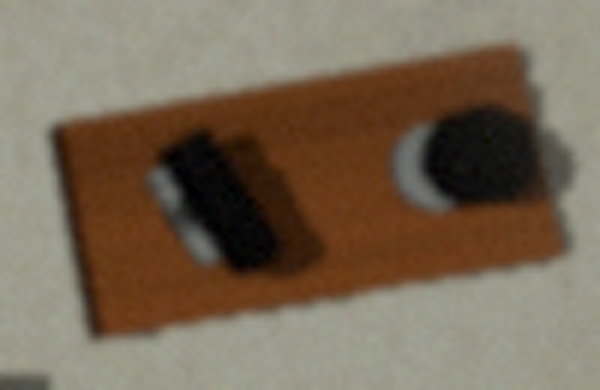

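The crop confirms it: black flat wing at crop (220,202), i.e. top (411.7,248.7), long axis running down-right, with the nut beside it. The round knob at the right is the pin. So stop ≈ (0.414,-0.229), wing yaw ≈ 33°. The straight path there passes too close to the base, so I'll go via the jig and look at the channel on the way.

>>> apply_moves:
  plan:
    - [0.43, 0.0, -0.133, 0, -25.1, 0, 0.1]
    - [0.43, 0.0, -0.133, 0, -25.1, 0, 0.1]
    - [0.43, 0.0, -0.133, 0, -25.1, 0, 0.1]
    - [0.43, 0.0, -0.133, 0, -25.1, 0, 0.1]
    - [0.43, 0.0, -0.133, 0, -25.1, 0, 0.1]

```text
time: 0.78
tool_pos: [0.4449, 0.2731, 0.2376]
tool_rot: [-1.571, 0.0, -0.001]
contact_force: [0.2, 0.6, 0.9]
opening: 0.0464
```

```bash
cat >> h.py <<'E'
def go(x,y,z,yaw):
    T=tool(); Rt=R.from_euler('xyz',[-90,0,yaw],degrees=True).as_matrix()
    print('t',robot.observe()['time'],'shift',(T[:3,:3].T@(np.array([x,y,z])-T[:3,3])).round(4),'turn',np.degrees(R.from_matrix(T[:3,:3].T@Rt).as_rotvec()).round(2))
E
python3 -c "
from h import *
print(tool());go(.545,.172,.13,0)"
```

```text
[[ 9.99999769e-01 -1.07519846e-04  6.71482579e-04  4.44925737e-01]
 [-6.71460909e-04  2.01452680e-04  9.99999754e-01  2.73139625e-01]
 [-1.07655092e-04 -9.99999974e-01  2.01380438e-04  2.37640977e-01]
 [ 0.00000000e+00  0.00000000e+00  0.00000000e+00  1.00000000e+00]]
t 0.775 shift [ 0.1002  0.1076 -0.1011] turn [-0.01 -0.04 -0.01]
```

>>> apply_moves:
  plan:
    - [0.1, 0.108, -0.101, 0, 0, 0, 0.1]
    - [0.1, 0.108, -0.101, 0, 0, 0, 0.1]
    - [0.1, 0.108, -0.101, 0, 0, 0, 0.1]
    - [0.1, 0.108, -0.101, 0, 0, 0, 0.1]
    - [0.1, 0.108, -0.101, 0, 0, 0, 0.1]

```text
time: 1.4
tool_pos: [0.5434, 0.1739, 0.1298]
tool_rot: [-1.57, 0.001, -0.001]
contact_force: [-0.2, -0.3, 0.2]
opening: 0.0414
```

```bash
python3 -c "
from h import *
print(tool());np.save('Tj.npy',tool());im=cams.read_camera('wrist');cv2.imwrite('pics/wj_raw.png',im);
cv2.imwrite('pics/wj.png',cv2.resize(np.clip(im*1.6,0,255).astype('uint8'),(800,500),interpolation=cv2.INTER_CUBIC))"
```

```text
[[ 9.99999251e-01 -5.39253984e-04  1.09898048e-03  5.43426667e-01]
 [-1.09881568e-03  3.05797500e-04  9.99999350e-01  1.73877447e-01]
 [-5.39589699e-04 -9.99999808e-01  3.05204730e-04  1.29829831e-01]
 [ 0.00000000e+00  0.00000000e+00  0.00000000e+00  1.00000000e+00]]
```

View pics/wj.png

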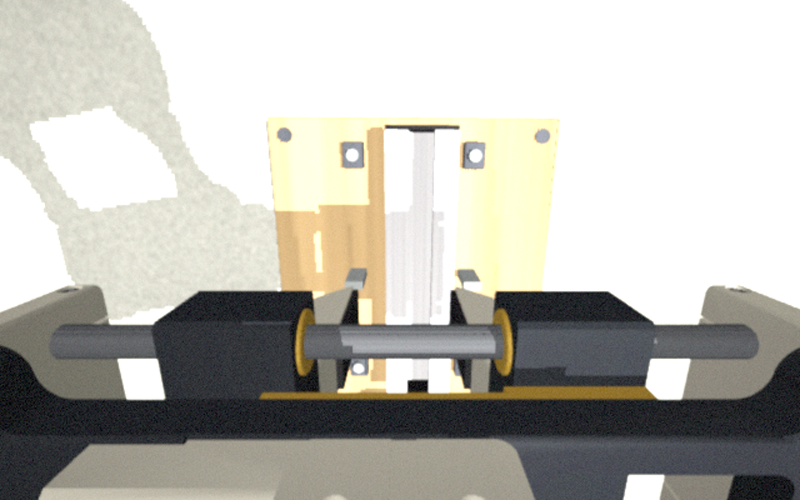

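The wrist view looks back towards the robot. The channel runs from the near cap at (422,125) down past (420,380), with tabs near (357,278) and (468,278). I'll take an unbrightened enlarged crop for accuracy.

```bash
python3 -c "
from h import *
im=cv2.imread('pics/wj_raw.png')[90:240,205:455]
cv2.imwrite('pics/wj2.png',cv2.resize(im,None,fx=3.2,fy=3.2,interpolation=cv2.INTER_CUBIC))"
```

```text
(no output)
```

View pics/wj2.png

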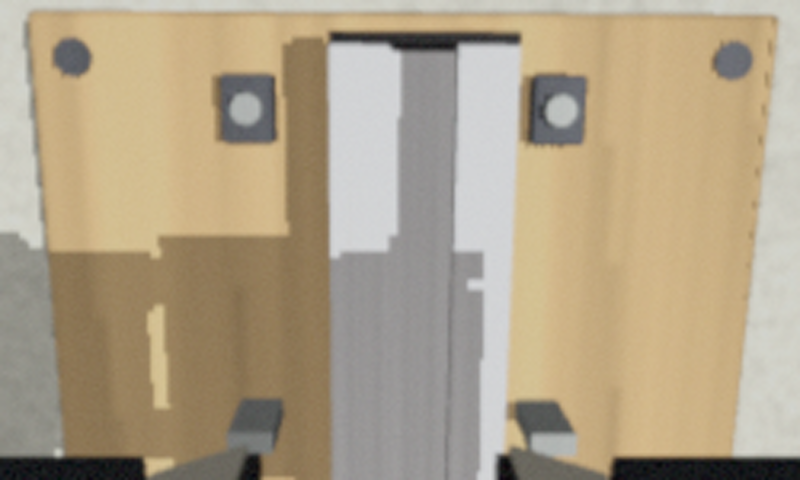

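```bash
python3 -c "
from h import *
T=np.load('Tj.npy')
def f(n,x,y,z): print(n,atz('wrist',T,205+x/3.2,90+y/3.2,z).round(4))
f('cornL',30,12,.01);f('cornR',777,17,.01);f('sideL',63,455,.01);f('sideR',735,455,.01)
for r,a,b in [(428,230,272),(452,230,272)]: f('tabL',a,r,.04);f('tabL',b,r,.04);f('tabR',523 if r<440 else 530,r,.04);f('tabR',570 if r<440 else 577,r,.04)
f('chL',330,42,.042);f('chL',331,450,.042);f('chR',520,42,.042);f('chR',499,450,.042)
f('slL',401,50,.042);f('slR',457,50,.042);f('slR',447,450,.042)
f('clipL',245,110,.02);f('clipR',561,110,.02)
"
```

```text
cornL [0.4522 0.0828 0.01  ]
cornR [0.4537 0.2797 0.01  ]
sideL [0.5765 0.0808 0.01  ]
sideR [0.5768 0.2804 0.01  ]
tabL [0.5576 0.1356 0.04  ]
tabL [0.5576 0.1466 0.04  ]
tabR [0.5577 0.2123 0.04  ]
tabR [0.5577 0.2246 0.04  ]
tabL [0.5643 0.1353 0.04  ]
tabL [0.5643 0.1464 0.04  ]
tabR [0.5644 0.2144 0.04  ]
tabR [0.5644 0.2267 0.04  ]
chL [0.4616 0.1632 0.042 ]
chL [0.563 0.162 0.042]
chR [0.4617 0.2076 0.042 ]
chR [0.563  0.2059 0.042 ]
slL [0.4634 0.1798 0.042 ]
slR [0.4634 0.1929 0.042 ]
slR [0.563  0.1923 0.042 ]
clipL [0.4772 0.1398 0.02  ]
clipR [0.4773 0.222  0.02  ]
```

Station is at x≈0.561, and the slot centre is at y≈0.184 with the channel yaw about -0.7°. Next I'll go above the stop.

>>> apply_moves:
  plan:
    - [-0.129, -0.04, -0.403, 0, -33, 0, 0.1]
    - [-0.129, -0.04, -0.403, 0, -33, 0, 0.1]
    - [-0.129, -0.04, -0.403, 0, -33, 0, 0.1]
    - [-0.129, -0.04, -0.403, 0, -33, 0, 0.1]
    - [-0.129, -0.04, -0.403, 0, -33, 0, 0.1]

```text
time: 2.08
tool_pos: [0.4535, -0.1085, 0.1594]
tool_rot: [-1.573, -0.002, 0.579]
contact_force: [0.8, 0.1, 0.1]
opening: 0.0414
```

```bash
python3 -c "
from h import *
go(.414,-.229,.15,33)"
```

```text
t 2.075 shift [-0.099   0.0094 -0.0792] turn [0.14 0.15 0.11]
```

>>> apply_moves:
  plan:
    - [-0.099, 0.009, -0.079, 0, 0, 0, 0.1]
    - [-0.099, 0.009, -0.079, 0, 0, 0, 0.1]
    - [-0.099, 0.009, -0.079, 0, 0, 0, 0.1]
    - [-0.099, 0.009, -0.079, 0, 0, 0, 0.1]
    - [-0.099, 0.009, -0.079, 0, 0, 0, 0.1]

```text
time: 2.7
tool_pos: [0.4144, -0.2265, 0.1492]
tool_rot: [-1.571, -0.001, 0.578]
contact_force: [0.6, -0.3, 0.9]
opening: 0.0416
```

```bash
python3 -c "
from h import *
T=tool();print(T);np.save('Ts.npy',T);im=cams.read_camera('wrist');cv2.imwrite('pics/ws_raw.png',im)
print(proj('wrist',T,[.414,-.229,.098]),proj('wrist',T,[.414,-.229,.032]))
cv2.imwrite('pics/ws.png',cv2.resize(np.clip(im[90:250,200:450]*1.0,0,255).astype('uint8'),None,fx=3.2,fy=3.2,interpolation=cv2.INTER_CUBIC))"
```

```text
[[ 8.37605003e-01  7.54557070e-04 -5.46275837e-01  4.14408252e-01]
 [ 5.46276059e-01 -1.11340112e-04  8.37605190e-01 -2.26502200e-01]
 [ 5.71198506e-04 -9.99999709e-01 -5.05455497e-04  1.49203115e-01]
 [ 0.00000000e+00  0.00000000e+00  0.00000000e+00  1.00000000e+00]]
(np.float64(320.4416406792336), np.float64(220.4906867227068)) (np.float64(321.01514966787227), np.float64(197.15798114880573))
```

View pics/ws.png

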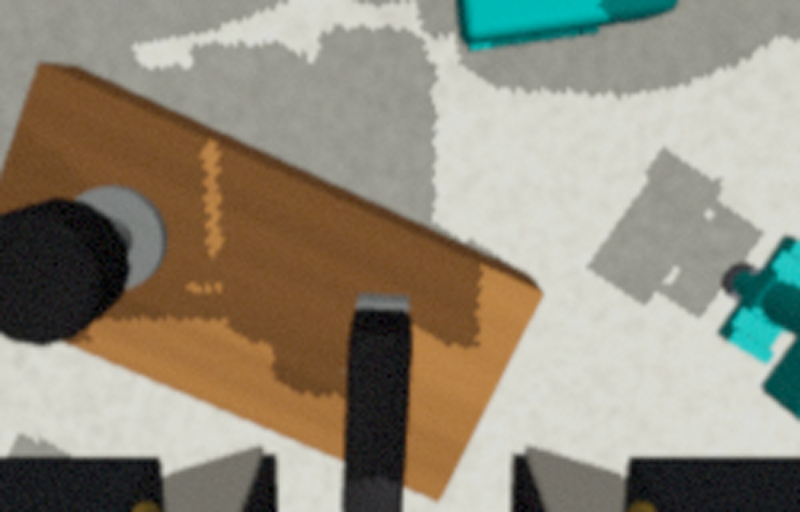

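```bash
python3 -c "
from h import *
T=np.load('Ts.npy');Ti=np.linalg.inv(T)
def f(n,x,y,z):
  p=atz('wrist',T,200+x/3.2,90+y/3.2,z); print(n,p.round(4),(Ti@np.append(p,1))[:3].round(4))
f('nut end top',383,300,.042)
f('wing bottom near',381,312,.072);f('wing',375,440,.098);f('wingtop low row',372.5,478,.098)
f('L',343,500,.098);f('R',403,500,.098);f('L',350,340,.072);f('R',411,340,.072)
f('knob',50,272,.09)
"
```

```text
nut end top [ 0.4024 -0.2378  0.042 ] [-0.0163  0.1072 -0.0029]
wing bottom near [ 0.3997 -0.2398  0.072 ] [-0.0196  0.0772 -0.0031]
wing [ 0.4196 -0.2281  0.098 ] [ 0.0035  0.0512 -0.0041]
wingtop low row [ 0.4274 -0.2237  0.098 ] [ 0.0124  0.0512 -0.0047]
L [ 0.4355 -0.2264  0.098 ] [ 0.0177  0.0512 -0.0114]
R [ 0.4281 -0.2151  0.098 ] [0.0177 0.0512 0.002 ]
L [ 0.4096 -0.2423  0.072 ] [-0.0127  0.0772 -0.0106]
R [ 0.4016 -0.2299  0.072 ] [-0.0127  0.0772  0.0042]
knob [ 0.4282 -0.307   0.09  ] [-0.0325  0.0592 -0.075 ]
```

Wing centre is about 4 mm off along -z of the tool and 2.5° off in yaw. I'll correct, descend and grip.

>>> apply_moves:
  plan:
    - [0.0015, 0.0, -0.004, 0, 2.5, 0, 0.1]
    - [0.0015, 0.04, -0.004, 0, 2.5, 0, 0.1]
    - [0.0015, 0.072, -0.004, 0, 2.5, 0, 0.1]
    - [0.0015, 0.072, -0.004, 0, 2.5, 0, 0.1]
    - [0.0015, 0.072, -0.004, 0, 2.5, 0, 0.1]

```text
time: 3.38
tool_pos: [0.418, -0.2305, 0.0778]
tool_rot: [-1.572, -0.001, 0.533]
contact_force: [0.1, 0.3, -0.6]
opening: 0.0414
```

>>> apply_moves:
  plan:
    - [0, 0, 0, 0, 0, 0, 0.6]
    - [0, 0, 0, 0, 0, 0, 1]
    - [0, 0, 0, 0, 0, 0, 1]
    - [0, 0, 0, 0, 0, 0, 1]
    - [0, 0, 0, 0, 0, 0, 1]
  squeeze: 35

```text
time: 4.0
tool_pos: [0.4173, -0.2309, 0.0771]
tool_rot: [-1.571, -0.0, 0.532]
contact_force: [-0.5, 0.2, 4.5]
opening: 0.0135
```

>>> apply_moves:
  plan:
    - [0, -0.02, 0, 0, 0, 0, 1]
    - [0, -0.045, 0, 0, 0, 0, 1]
    - [0, -0.075, 0, 0, 0, 0, 1]
    - [0, -0.1, 0, 0, 0, 0, 1]
    - [0, -0.1, 0, 0, 0, 0, 1]

```text
time: 4.62
tool_pos: [0.4178, -0.2313, 0.1778]
tool_rot: [-1.574, -0.001, 0.532]
contact_force: [0.6, 0.5, -1.2]
opening: 0.0136
```

```bash
python3 -c "
from h import *
go(.561,.184,.15,-.7)"
```

```text
t 4.625 shift [0.3339 0.0273 0.2854] turn [ 0.15 31.16  0.12]
```

>>> apply_moves:
  plan:
    - [0.334, 0.01, 0.285, 0, 31.2, 0, 1]
    - [0.334, 0.01, 0.285, 0, 31.2, 0, 1]
    - [0.334, 0.01, 0.285, 0, 31.2, 0, 1]
    - [0.334, 0.01, 0.285, 0, 31.2, 0, 1]
    - [0.334, 0.01, 0.285, 0, 31.2, 0, 1]

```text
time: 5.25
tool_pos: [0.511, 0.0415, 0.1684]
tool_rot: [-1.571, 0.002, -0.014]
contact_force: [1.2, -1.1, -1.6]
opening: 0.0139
```

```bash
python3 -c "
from h import *
go(.561,.184,.13,-.7)"
```

```text
t 5.25 shift [0.0481 0.0383 0.1431] turn [-0.   -0.11 -0.13]
```

>>> apply_moves:
  plan:
    - [0.048, 0.01, 0.143, 0, 0, 0, 1]
    - [0.048, 0.038, 0.143, 0, 0, 0, 1]
    - [0.048, 0.038, 0.143, 0, 0, 0, 1]
    - [0.048, 0.038, 0.143, 0, 0, 0, 1]
    - [0.048, 0.038, 0.143, 0, 0, 0, 1]

```text
time: 5.88
tool_pos: [0.5605, 0.1814, 0.1311]
tool_rot: [-1.572, 0.002, -0.013]
contact_force: [0.4, 0.2, -1.4]
opening: 0.0136
```

```bash
python3 -c "
from h import *
T=tool();print(T);np.save('Tk.npy',T);im=cams.read_camera('wrist');cv2.imwrite('pics/wk_raw.png',im)
cv2.imwrite('pics/wk.png',cv2.resize(im[90:240,205:455],None,fx=3.2,fy=3.2,interpolation=cv2.INTER_CUBIC))"
```

```text
[[ 9.99913527e-01 -2.14200562e-03  1.29750104e-02  5.60488615e-01]
 [-1.29766108e-02 -7.34953422e-04  9.99915530e-01  1.81366685e-01]
 [-2.13228866e-03 -9.99997436e-01 -7.62685841e-04  1.31067524e-01]
 [ 0.00000000e+00  0.00000000e+00  0.00000000e+00  1.00000000e+00]]
```

View pics/wk.png

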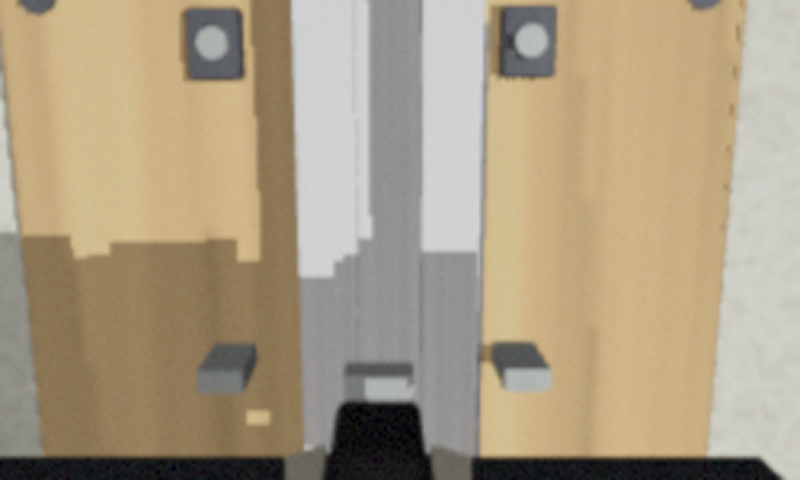

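```bash
python3 -c "
from h import *
T=np.load('Tk.npy');Ti=np.linalg.inv(T)
def f(n,x,y,z):
  p=atz('wrist',T,205+x/3.2,90+y/3.2,z); print(n,p.round(4),(Ti@np.append(p,1))[:3].round(4))
f('chL',292,10,.042);f('chL',301,300,.042);f('chL',303,445,.042);f('chR',485,100,.042);f('chR',478,300,.042);f('chR',473,445,.042)
f('slL',357,300,.042);f('slR',420,300,.042);f('slR',423,40,.042)
f('nutL',345,364,.086);f('nutR',413,364,.086);f('footc?',379,364,.086)
f('tabL',218,380,.04);f('tabR',525,378,.04)
im=cv2.imread('pics/wk_raw.png').astype(int).sum(2)
for v in (150,170,184): print(v,list(enumerate(im[v,292:362],292)))
" | tr -d ' ' | cut -c1-900
```

```text
chL[0.47110.16280.042][-0.08890.0893-0.0196]
chL[0.540.16260.042][-0.020.0891-0.0189]
chL[0.57870.16190.042][0.01870.089-0.0192]
chR[0.4920.20810.042][-0.06860.08920.026]
chR[0.54060.20720.042][-0.020.08910.0256]
chR[0.57930.20640.042][0.01870.0890.0253]
slL[0.54020.17670.042][-0.020.0891-0.0048]
slR[0.54040.19260.042][-0.020.08910.011]
slR[0.47820.19340.042][-0.08230.08920.011]
nutL[0.54480.17510.086][-0.01550.0451-0.0065]
nutR[0.54490.18920.086][-0.01550.04510.0077]
footc?[0.54490.18220.086][-0.01550.04510.0006]
tabL[0.56130.14020.04][0.00150.0911-0.0411]
tabR[0.56180.21980.04][0.0010.0910.0386]
150[(292,np.int64(347)),(293,np.int64(346)),(294,np.int64(350)),(295,np.int64(345)),(296,np.int64(354)),(297,np.int64(442)),(298,np.int64(587)),(299,np.int64(624)),(300,np.int64(630)),(301,np.int64(623)),(302,np.int64(627)),(303,np.int64(628)),(304,np.int64(629)),(305,np.int64(627)),(306,np.int64(625)),(307,np.int64(630)),(308,np.int64(623)),(309,np.int64(629)),(310,np.int64(627)),(311,np.int64(628)),(312,np.int64(629)),(313,np.int64(629)),(314,np.int64(627)),(315,np.int64(622)),(316,np.int
[... 1507 characters left out ...]
7)),(302,np.int64(451)),(303,np.int64(436)),(304,np.int64(440)),(305,np.int64(439)),(306,np.int64(443)),(307,np.int64(433)),(308,np.int64(434)),(309,np.int64(438)),(310,np.int64(447)),(311,np.int64(438)),(312,np.int64(439)),(313,np.int64(430)),(314,np.int64(439)),(315,np.int64(445)),(316,np.int64(419)),(317,np.int64(431)),(318,np.int64(439)),(319,np.int64(448)),(320,np.int64(449)),(321,np.int64(448)),(322,np.int64(440)),(323,np.int64(437)),(324,np.int64(434)),(325,np.int64(451)),(326,np.int64(441)),(327,np.int64(435)),(328,np.int64(451)),(329,np.int64(440)),(330,np.int64(439)),(331,np.int64(435)),(332,np.int64(441)),(333,np.int64(449)),(334,np.int64(455)),(335,np.int64(444)),(336,np.int64(40
```

Nut centre is at +0.6 mm and slot centre at +3.2 mm along tool z, so I'll shift +2.6 mm. Along the channel it agrees with the tabs. I'll lower to just above the lips and check the force.

>>> apply_moves:
  plan:
    - [0, 0, 0.0026, 0, 0, 0, 1]
    - [0, 0.012, 0.0026, 0, 0, 0, 1]
    - [0, 0.022, 0.0026, 0, 0, 0, 1]
    - [0, 0.032, 0.0026, 0, 0, 0, 1]
    - [0, 0.042, 0.0026, 0, 0, 0, 1]

```text
time: 6.55
tool_pos: [0.5611, 0.1846, 0.0893]
tool_rot: [-1.571, 0.0, -0.013]
contact_force: [-0.1, -0.1, -1.7]
opening: 0.0139
```

```bash
python3 -c "
from h import *
T=tool();print(T.round(4),robot.observe()['contact_force']);np.save('Tl.npy',T);im=cams.read_camera('wrist');cv2.imwrite('pics/wl_raw.png',im)
cv2.imwrite('pics/wl.png',cv2.resize(im[150:240,255:405],None,fx=5.3,fy=5.3,interpolation=cv2.INTER_CUBIC))"
```

```text
[[ 9.999e-01 -5.000e-04  1.300e-02  5.611e-01]
 [-1.300e-02 -0.000e+00  9.999e-01  1.846e-01]
 [-5.000e-04 -1.000e+00 -0.000e+00  8.930e-02]
 [ 0.000e+00  0.000e+00  0.000e+00  1.000e+00]] [-0.119756   -0.10301024 -1.68034912]
```

View pics/wl.png

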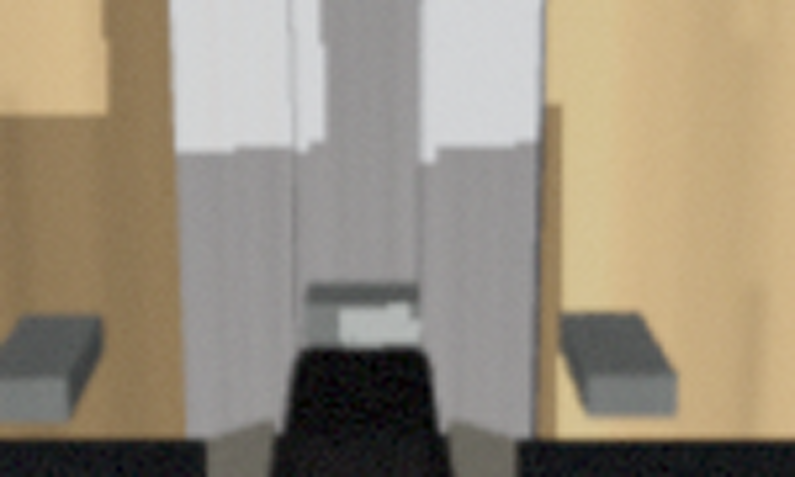

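Foot is in the slot with no contact. The nut spans 307–418 px against slot edges 296–420, so it sits about 0.5 mm too far right. I'll correct and lower slowly.

>>> apply_moves:
  plan:
    - [0, 0.0, -0.0005, 0, 0, 0, 1]
    - [0, 0.001, -0.0005, 0, 0, 0, 1]
    - [0, 0.003, -0.0005, 0, 0, 0, 1]
    - [0, 0.005, -0.0005, 0, 0, 0, 1]
    - [0, 0.006, -0.0005, 0, 0, 0, 1]

```text
time: 7.22
tool_pos: [0.5612, 0.1842, 0.0841]
tool_rot: [-1.571, 0.0, -0.013]
contact_force: [0.0, -0.6, -1.1]
opening: 0.0138
```

>>> apply_moves:
  plan:
    - [0, 0.001, 0, 0, 0, 0, 1]
    - [0, 0.0025, 0, 0, 0, 0, 1]
    - [0, 0.004, 0, 0, 0, 0, 1]
    - [0, 0.0055, 0, 0, 0, 0, 1]
    - [0, 0.007, 0, 0, 0, 0, 1]

```text
time: 7.85
tool_pos: [0.5614, 0.1842, 0.0775]
tool_rot: [-1.571, -0.001, -0.013]
contact_force: [-1.4, 0.2, 3.3]
opening: 0.0141
```

The spring is engaging at 4–5 N with negligible side force. I'll continue to a nut underside of about 22 mm.

>>> apply_moves:
  plan:
    - [0, 0.003, 0, 0, 0, 0, 1]
    - [0, 0.006, 0, 0, 0, 0, 1]
    - [0, 0.0085, 0, 0, 0, 0, 1]
    - [0, 0.01, 0, 0, 0, 0, 1]
    - [0, 0.0103, 0, 0, 0, 0, 1]

```text
time: 8.48
tool_pos: [0.5614, 0.1843, 0.0674]
tool_rot: [-1.571, -0.001, -0.013]
contact_force: [-1.8, 0.1, 7.4]
opening: 0.0138
```

```bash
python3 -c "
from h import *
T=np.load('Tl.npy');Ti=np.linalg.inv(T)
for v,z in ((284,.0443),(300,.0503),(305,.0543)):
  p=atz('wrist',T,255+362/5.3,150+v/5.3,z); print((Ti@np.append(p,1))[:3].round(4))
T=np.load('Tk.npy');Ti=np.linalg.inv(T)
for v,z in ((363,.086),(374,.092),(402,.126)):
  p=atz('wrist',T,205+379/3.2,90+v/3.2,z); print((Ti@np.append(p,1))[:3].round(4))
for q in ((218,367),(525,367),(218,390),(525,390)):
  p=atz('wrist',T,205+q[0]/3.2,90+q[1]/3.2,.04); print((Ti@np.append(p,1))[:3].round(4))
print(T[:3,1])
"
```

```text
[-0.0157  0.045   0.0005]
[-0.0153  0.039   0.0005]
[-0.0159  0.035   0.0005]
[-0.0158  0.0451  0.0006]
[-0.0151  0.0391  0.0006]
[-0.0201  0.0051  0.0005]
[-0.002   0.0911 -0.0409]
[-0.002   0.091   0.0384]
[ 0.0043  0.0911 -0.0412]
[0.0042 0.091  0.0387]
[-2.14200562e-03 -7.34953422e-04 -9.99997436e-01]
```

The stem axis sits about 1.2 mm ahead of the TCP along tool x. I'll turn about that axis, along with a 1 mm back-shift to be level with the tabs.

>>> apply_moves:
  plan:
    - [-0.0005, 0, 0.0002, 0, 10, 0, 1]
    - [-0.0009, 0, 0.0004, 0, 20, 0, 1]
    - [-0.0008, 0, 0.0006, 0, 30, 0, 1]
    - [-0.0007, 0, 0.0008, 0, 40, 0, 1]
    - [-0.0006, 0, 0.0008, 0, 45, 0, 1]

```text
time: 9.1
tool_pos: [0.5617, 0.1851, 0.0678]
tool_rot: [-1.568, -0.002, -0.802]
contact_force: [-0.8, -1.4, 8.8]
opening: 0.0136
```

>>> apply_moves:
  plan:
    - [0, 0.0003, 0.0002, 0, 10, 0, 1]
    - [0.0001, 0.0003, 0.0004, 0, 20, 0, 1]
    - [0.0002, 0.0003, 0.0006, 0, 30, 0, 1]
    - [0.0003, 0.0003, 0.0008, 0, 40, 0, 1]
    - [0.0004, 0.0003, 0.0008, 0, 45, 0, 1]

```text
time: 9.72
tool_pos: [0.5624, 0.1855, 0.0675]
tool_rot: [-1.568, 0.001, -1.588]
contact_force: [-0.4, 0.0, 7.9]
opening: 0.0139
```

>>> apply_moves:
  plan:
    - [0, 0, 0, 0, 0, 0, 1]
    - [0, -0.001, 0, 0, 0, 0, 1]
    - [0, -0.0025, 0, 0, 0, 0, 1]
    - [0, -0.004, 0, 0, 0, 0, 1]
    - [0, -0.005, 0, 0, 0, 0, 1]

```text
time: 10.35
tool_pos: [0.5624, 0.1855, 0.0723]
tool_rot: [-1.568, 0.001, -1.584]
contact_force: [0.2, 0.2, 7.0]
opening: 0.0137
```

The teeth are past the lip edge with no side force. I'll rise the last 1.3 mm and then release.

>>> apply_moves:
  plan:
    - [0, -0.0005, 0, 0, 0, 0, 1]
    - [0, -0.001, 0, 0, 0, 0, 1]
    - [0, -0.0013, 0, 0, 0, 0, 1]
    - [0, -0.0013, 0, 0, 0, 0, 1]
    - [0, -0.0013, 0, 0, 0, 0, 1]

```text
time: 10.98
tool_pos: [0.5624, 0.1855, 0.0735]
tool_rot: [-1.568, 0.001, -1.584]
contact_force: [-0.6, -0.3, 5.1]
opening: 0.0139
```

>>> apply_moves:
  plan:
    - [0, 0, 0, 0, 0, 0, 0.6]
    - [0, 0, 0, 0, 0, 0, 0.4]
    - [0, 0, 0, 0, 0, 0, 0.2]
    - [0, 0, 0, 0, 0, 0, 0.2]
    - [0, 0, 0, 0, 0, 0, 0.2]
  squeeze: 10

```text
time: 11.6
tool_pos: [0.5615, 0.1853, 0.0729]
tool_rot: [-1.571, 0.0, -1.584]
contact_force: [0.1, 0.4, 0.1]
opening: 0.0362
```

>>> apply_moves:
  plan:
    - [0, -0.02, 0, 0, 0, 0, 0.2]
    - [0, -0.05, 0, 0, 0, 0, 0.2]
    - [0, -0.08, 0, 0, 0, 0, 0.2]
    - [0, -0.08, 0, 0, 0, 0, 0.2]
    - [0, -0.08, 0, 0, 0, 0, 0.2]

```text
time: 12.22
tool_pos: [0.561, 0.1852, 0.1522]
tool_rot: [-1.572, -0.0, -1.584]
contact_force: [0.6, 0.2, 0.1]
opening: 0.0367
```

```bash
python3 -c "
from h import *
T=tool();print(T.round(4));np.save('Tm.npy',T);im=cams.read_camera('wrist');cv2.imwrite('pics/wm_raw.png',im)
cv2.imwrite('pics/wm.png',cv2.resize(im[90:240,205:455],None,fx=3.2,fy=3.2,interpolation=cv2.INTER_CUBIC))"
```

```text
[[-1.290e-02 -1.100e-03  9.999e-01  5.610e-01]
 [-9.999e-01 -2.000e-04 -1.290e-02  1.852e-01]
 [ 2.000e-04 -1.000e+00 -1.100e-03  1.522e-01]
 [ 0.000e+00  0.000e+00  0.000e+00  1.000e+00]]
```

View pics/wm.png

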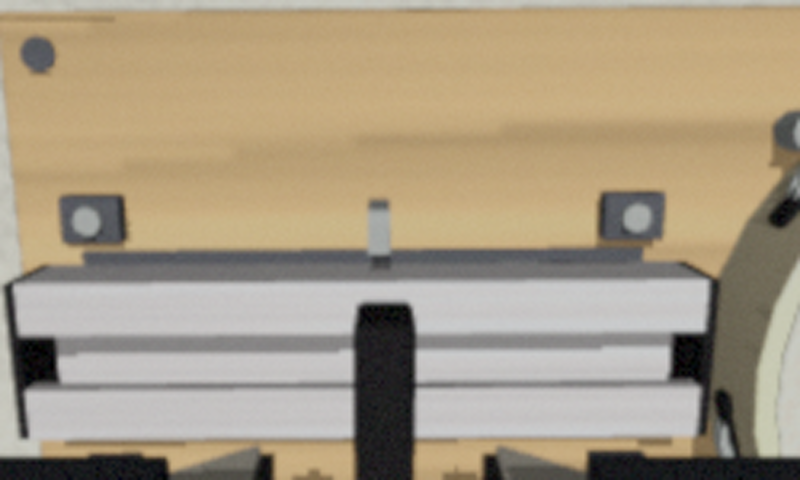

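The wing lies squarely across the slot at (385,305), next to the tab at (379,230). The channel still lies straight, and the tambourine is in its nest. I'll check the station offset and the height numerically.

```bash
python3 -c "
from h import *
T=np.load('Tm.npy')
def f(n,x,y,z): print(n,atz('wrist',T,205+x/3.2,90+y/3.2,z).round(4))
f('tab',379,232,.04)
f('wing near bottom',385,306,.0685);f('L',356,320,.0685);f('R',412,320,.0685);f('top',385,470,.0945)
im=cams.read_camera('scene');cv2.imwrite('pics/sc1.png',cv2.resize(im[120:250,290:490],None,fx=4,fy=4,interpolation=cv2.INTER_CUBIC))
print(robot.observe()['contact_force'])
"
```

```text
tab [0.5625 0.2199 0.04  ]
wing near bottom [0.5638 0.2055 0.0685]
L [0.5566 0.2021 0.0685]
R [0.5704 0.2019 0.0685]
top [0.5632 0.1727 0.0945]
[-0.55124423 -0.10806973  0.10921184]
```

View pics/sc1.png

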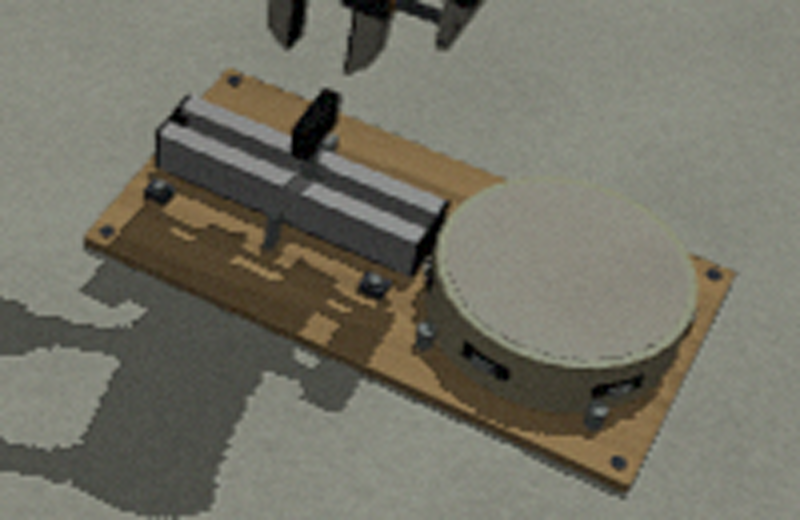

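The stop stands upright across the slot at (315,125), clear of the gripper, about 1 mm from tab level. Handing in.

```bash
python3 -c "
from h import *
print(robot.hand_in())"
```

```text
the job is handed in; nothing more can be done
None
```

The black-winged quick stop is out of the stand and in the channel slot at the index tabs, locked as asked, and the job is handed in. I pushed it down against its spring, gave it a quarter turn, let it rise into the lips and released it. The robot's clock read 12.2 s at the last move.

**Forces:** the contact readings never went above about 9 N (spring force). Sideways readings stayed under 2 N, so I saw no sign of the channel or lips being forced.

**Final position:** the last pictures show the wing upright and square across the slot, centred within about 0.5 mm. It sits about 1 mm from the tabs along the channel. The gripper is clear and the tambourine is still in its nest. I did not picture the stand pin or the jingle box again at the end, but the arm made no contact near either.

**Not fully certain:**
- **Slot position:** the top camera put the tabs up to 8 mm away from where the close wrist view did (4 mm for the board). I used the wrist view, and the nut entered the slot without resistance.
- **Lock height:** I inferred it from the arm's height and the upward force on the gripper falling from 7 to 5 N as the stop rose. The locked nut is hidden under the lips, so I could not see it directly.

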